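Sort returned centrifuge canisters by heft

ROBOT

A 6-joint arm with a two-finger parallel gripper is mounted at the origin on the work surface. World frame = base frame: x ahead of the robot, y to its left, z up, the work surface at z = 0. Lengths are in m, angles in rad, forces in N, time in s.
With the tool pointing down it reaches from about 0.25 to 0.725 m from the base axis. Payload 9.7 kg.
Tool frame: the origin (TCP) lies midway between the tips of the shut fingers; the grasp point (between the pads) lies 19 mm behind it; z points along the fingers, y is the direction in which the jaws open and shut (so a half turn about z gives the same grasp; the last joint's range is limited). The gripper opens to 85 mm and grips with 20 to 120 N. Pads are 22 mm wide; open, the fingers measure 114 mm over their backs; the gripper's body (76 mm by 85 mm) begins 54 mm behind the grasp point. The pads swing forward as they close: fully open they stand 13 mm farther back than shut.
Start: joints at [-1.212, 0.087, 0.176, 1.66, 0, 1.571], TCP at [0.193, -0.515, 0.231] pointing down, gripper open.
Joint ranges: [-3.13, 3.13], [-0.85, 1.81], [-1.15, 1.24], [-2.2, 2.28], [-1.44, 1.52], [-3.14, 3.14]. Speed limits (rad/s): [2.22, 2.22, 2.57, 3.14, 3.14, 3.14].

INTERFACE

Orientations are given as a unit quaternion [w, x, y, z].
In Python, from workcell import arm gives the robot as it stands.
- The arm moves only by the shell command python3 -m inch 'ROWS' [OPENING] [FORCE]. ROWS is JSON, a list of rows, each an object with "dp": the shift along the tool's x, y, z in cm, a list of three; "yaw": the turn about the tool's z in degrees. In form: [{"dp": [dx, dy, dz], "yaw": yaw}, ...]. A call has exactly 5 rows; each row is the pose to reach, as a shift and turn from the pose commanded when the call began, along the tool's axes at that moment; what a row does not reach only later rows make up. A row lasts 1/10 s, in which the tool goes at most 50 mm and 8.59 degrees, less where a joint would pass 70% of its speed; a pose out of reach is approached as far as the arm can. A call with a gripper value outside its range is refused whole. OPENING is the finger opening in cm, from 0 to 8.54, set as the call begins (- or left out, the last holds). The fingers move at their own pace and stop on an object; FORCE is the grip in N (left out, the last holds). Time passes only in rows, so rows that repeat a pose let the fingers close, or fill a call up. It gives the time, the measured TCP pose, the force and the opening at its end, in the units of the state.
- arm.read_state(): the state, without advancing time (a new reading comes with each control period).
- arm.read_camera(name): name is "scene" or "side" or "wrist"; returns the picture (400x640x3 uint8, red, green, blue); there is no depth.
- arm.camera_model(name): a dict with "fx", "fy", "cx", "cy" (pixels), "D" ([k1, k2, p1, p2, k3] as OpenCV has them; the pictures are not rectified), "R" (3x3) and "t" (3): a world point X has camera coordinates R X + t. Camera axes: x right, y down, z forward; pixel columns grow to the right and rows downward; lengths in m; the calibration is good to about 2 mm. A picture is of the moment at which its call begins: read the wrist's pose just before it. camera_model takes no time and is no camera call; for the wrist camera it gives the pose at the moment of the call.
- arm.hand_in(): hands the job in, once; it reports no verdict.
Trained networks look in the newest picture that a camera, given by its name, has taken for a name from the list of things; names that differ only in an ending like _2 or _b are one class to them, and where a whole thing is asked for, a point or a joint stands for the part that bears it (a point fixed in the world has none). Each returns a list of dicts, best first, with "score" (0 to 1); they miss things now and then, are a little off and sometimes report something else, mostly with a low value. They report only what shows in the picture. A call takes as long as a camera call.
- arm.search_frame(label, camera): "position" ([column, row] as shares, 0 to 1, of the picture: columns of its width, rows of its height, amid what is visible of it).
- arm.landmark_of(label, camera): "position" ([column, row] as shares, 0 to 1, of the picture: columns of its width, rows of its height: a listed point, or the origin of a listed thing).
The state is a dict: "clock": time; "joint_positions": joint angles; "joint_vel": joint speeds; "joint_efforts": joint torques, N m; "position": TCP position; "tool_rot": TCP orientation; "wrist_force": force on the tool from outside, world axes, zero at the start; "ft_torque": the same for the moment, N m; "grip_width": finger opening in m.
Only numpy, scipy, OpenCV 4.12 (cv2) and the standard library are available. Lean on these libraries where they do the work, as an engineer would, in place of code of your own. Each camera call takes 0.05 s, during which the arm holds its last target.

TASK

Two sealed round aluminium canisters have come back from the centrifuge and nobody noted whether either still has its steel insert inside. Lift each one to feel whether it is heavy (loaded) or light (empty): stand every loaded one on the flat round grey plate and every empty one in the rectangular steel tray, wholly on or in it. Keep them upright throughout; both may turn out alike, so leave room for two.

Things in the scene. Friction and masses are not known exactly. Their poses are not given: they have to be found in the camera images.
- canister_1_mid (a point): First canister: sealed round upright aluminium canister, 50 mm diameter, 88 mm high: cylinder to 70 mm, dark lid of the same diameter to 80 mm, small lid button 20 mm wide on top. Weighs 0.55 to 0.8 kg loaded, 0.11 to 0.16 kg empty; nothing outside shows which. Grip across the round body from above. Point: on its axis half-way up, 44 mm above its underside; z is its upright axis.
- canister_2_mid (a point): Second canister: same looks, size and weights as the first; its fill is independent (both, one or neither may be loaded). Point: on its axis 44 mm above its underside, z upright.
- plate_top (a point): Centre of the top face of the fixed flat round grey plate for loaded canisters: 210 mm in diameter, 16 mm thick, no rim, lying on the table to one side of the canisters (left or right varies). z is up. Two canisters fit side by side.
- tray_floor (a point): Centre of the inner floor of the fixed rectangular steel tray for empty canisters, on the other side: 230 mm (its x axis) by 120 mm (its y axis) outside, walls 4 mm thick, rim 18 mm above the table, inner floor 4 mm above the table. z is up. Two canisters fit one behind the other along its x axis.

How it is judged:
At the end, for the whole second after the job is handed in: Each canister stands upright (within 10 degrees), released and at rest: a loaded one (presses down with over 3.6 N) on the plate, axis within 85 mm of its centre; an empty one (under 3.6 N) on the tray floor, axis within 100 mm along and 45 mm across of its centre (angle between each of canister_1_mid, canister_2_mid's own z axis and vertical below 0.17 rad and linear speed of each of canister_1, canister_2 below 0.02 m/s and ((horizontal distance between canister_1_mid and plate_top below 0.085 m and contact force between canister_1 and plate above 3.6 N) or (x of canister_1_mid in the frame of tray_floor between -0.1 and 0.1 m and y of canister_1_mid in the frame of tray_floor between -0.045 and 0.045 m and contact force between canister_1 and tray between 0.4 and 3.6 N)) and ((horizontal distance between canister_2_mid and plate_top below 0.085 m and contact force between canister_2 and plate above 3.6 N) or (x of canister_2_mid in the frame of tray_floor between -0.1 and 0.1 m and y of canister_2_mid in the frame of tray_floor between -0.045 and 0.045 m and contact force between canister_2 and tray between 0.4 and 3.6 N))); the robot touches nothing.
It fails at once if a canister is tipped by more than 35 degrees (angle between any of canister_1_mid, canister_2_mid's own z axis and vertical above 0.61 rad).
It also fails if it takes over 51 s, if anything falls off the work surface, if the arm or the gripper's body presses on something with over 40 N, if the wrist force passes 120 N, or if a joint passes its speed limit or range.

## Working session

There is one attempt and no reset: what is moved stays moved. The work goes in short steps, Python scripts to look and compute and a shell command to move; the robot and the scene stay as the last step left them, time stands still between calls to the robot, and variables do not carry over. Pictures are saved under pics/ and viewed, and the job is handed in when it is done.

```bash
mkdir -p pics; ls; cat > h.py <<'E'
from workcell import arm
import cv2, numpy as np
def save(name,fn):
    im=arm.read_camera(name); cv2.imwrite('pics/'+fn,cv2.cvtColor(im,cv2.COLOR_RGB2BGR)); return im
def ray(m,px):
    K=np.array([[m['fx'],0,m['cx']],[0,m['fy'],m['cy']],[0,0,1]],float)
    u=cv2.undistortPoints(np.array([[px]],float),K,np.array(m['D'],float))[0,0]
    R=np.array(m['R']);t=np.array(m['t'])
    return -R.T@t, R.T@np.array([u[0],u[1],1.])
def onz(m,px,z):
    o,d=ray(m,px); return o+d*(z-o[2])/d[2]
def proj(m,X):
    K=np.array([[m['fx'],0,m['cx']],[0,m['fy'],m['cy']],[0,0,1]],float)
    R=np.array(m['R']);t=np.array(m['t'])
    return cv2.projectPoints(np.array([X],float),cv2.Rodrigues(R)[0],t,K,np.array(m['D'],float))[0][0,0]
E
python3 - <<'E'
from h import *
s=arm.read_state(); print(s)
for c in ('scene','side'):
    save(c,c+'0.png'); m=arm.camera_model(c)
    for l,z in (('canister_1_mid',.044),('plate_top',.016),('tray_floor',.004)):
        for d in arm.landmark_of(l,c)[:4]:
            p=np.array(d['position'])*[640,400]; print(c,l,round(d['score'],2),p.round(1),onz(m,p,z).round(3))
print(arm.read_state()['clock'])
E
```

```text
pics
{'clock': 0.0, 'joint_positions': array([-1.21201154e+00,  8.74588868e-02,  1.75140357e-01,  1.65979533e+00,
        2.55975487e-05,  1.57077573e+00]), 'joint_vel': array([-0.00106631, -0.00016685,  0.00070348,  0.00111206, -0.00046516,
        0.00064953]), 'joint_efforts': array([-2.22711656e-04, -5.20391643e+01,  4.64802539e+01,  1.62009423e-02,
       -8.28877387e-05, -2.66419130e-05]), 'position': array([ 0.19305291, -0.51476489,  0.23058691]), 'tool_rot': array([-6.50480273e-04,  9.83950241e-01,  1.78441839e-01, -1.04944902e-04]), 'wrist_force': array([ 0.63013236, -0.83701171,  0.13652104]), 'ft_torque': array([ 0.02386646, -0.01161577,  0.01718152]), 'grip_width': 0.08536296124891007}
scene canister_1_mid 0.6 [287.1 222. ] [ 0.616 -0.055  0.044]
scene plate_top 0.68 [209.2 185.9] [ 0.514 -0.255  0.016]
scene tray_floor 0.86 [432.9 201.6] [0.497 0.259 0.004]
side canister_1_mid 0.67 [369.4 229. ] [ 0.612 -0.057  0.044]
side plate_top 0.58 [371.2 328.9] [ 0.52  -0.247  0.016]
side tray_floor 0.59 [269.3 189.3] [0.494 0.251 0.004]
0.4
```

View pics/scene0.png

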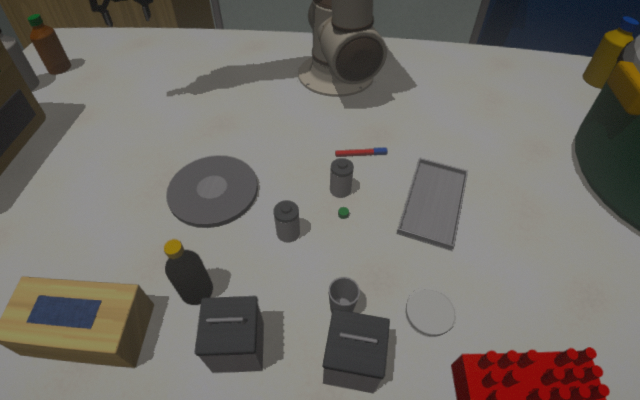

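View pics/side0.png

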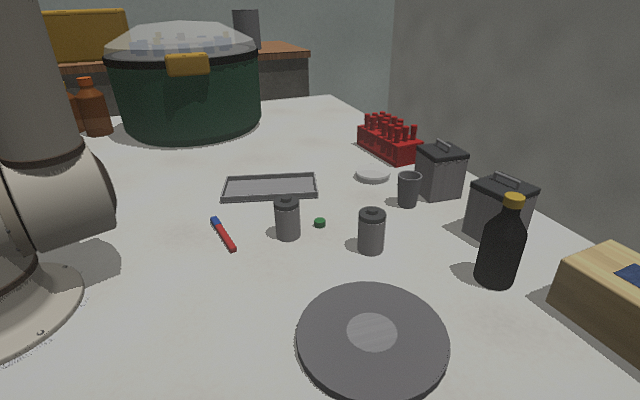

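The scene view shows canister A at about (287,222) and canister B at about (342,178). The plate is at (212,189) and the tray at (433,202). The side view agrees.

```bash
python3 - <<'E'
from h import *
from scipy.optimize import least_squares
ms={c:arm.camera_model(c) for c in('scene','side')}
for n,a,b in (('A',(287,207),(371.5,211)),('B',(342,163),(286.5,199.5))):
    r=[ray(ms['scene'],a),ray(ms['side'],b)]
    A=sum(np.eye(3)-np.outer(d,d)/(d@d) for o,d in r); bb=sum((np.eye(3)-np.outer(d,d)/(d@d))@o for o,d in r)
    print(n,np.linalg.solve(A,bb).round(3),[onz(ms['scene'],a,.088).round(3),onz(ms['side'],b,.088).round(3)])
    for mid in ({'A':[(287,222.5),(371,231)],'B':[(341.5,178.5),(287.5,219)]}[n],):
        print([onz(ms[c],p,.044).round(3) for c,p in zip(ms,mid)])
for c,ps in(('scene',[(420,161),(467,166),(453.5,243.5),(399.5,236)]),('side',[(227,176),(317,174),(317.5,194),(221.5,196)])):
    P=np.array([onz(ms[c],p,.018) for p in ps]);print(c,P.round(3).tolist(),P.mean(0).round(3))
# plate outline fit by projection
for c,ext in (('scene',(166,259,157,222)),('side',(296,449,282,400))):
    pass
a=np.linspace(0,2*np.pi,180)
def pr(c,x):
    X=np.c_[x[0]+.105*np.cos(a),x[1]+.105*np.sin(a),np.full(180,.016)]
    m=ms[c];return np.array([proj(m,q) for q in X])
def f(x):
    p=pr('scene',x);q=pr('side',x)
    return [p[:,0].min()-167,p[:,0].max()-258.5,p[:,1].min()-157,q[:,0].min()-297,q[:,0].max()-449,q[:,1].min()-282]
s=least_squares(f,[.515,-.25]);print(s.x,s.fun)
E
```

```text
A [ 0.612 -0.056  0.084] [array([ 0.612, -0.054,  0.088]), array([ 0.609, -0.066,  0.088])]
[array([ 0.618, -0.055,  0.044]), array([ 0.612, -0.064,  0.044])]
B [0.482 0.044 0.085] [array([0.48 , 0.046, 0.088]), array([0.482, 0.031, 0.088])]
[array([0.485, 0.047, 0.044]), array([0.481, 0.034, 0.044])]
scene [[0.383, 0.235, 0.018], [0.387, 0.35, 0.018], [0.617, 0.288, 0.018], [0.609, 0.177, 0.018]] [0.499 0.262 0.018]
side [[0.404, 0.341, 0.018], [0.625, 0.263, 0.018], [0.588, 0.157, 0.018], [0.377, 0.232, 0.018]] [0.498 0.248 0.018]
[ 0.51985143 -0.2474962 ] [-1.22148017 -1.1859207  -1.03029515 -1.64755518  1.06980646 -3.17085039]
```

```bash
python3 -m inch '[{"dp":[4.4,-2.3,0],"yaw":0},{"dp":[8.8,-4.6,0],"yaw":0},{"dp":[13.2,-6.8,0],"yaw":0},{"dp":[17.6,-9.1,0],"yaw":0},{"dp":[22,-11.4,0],"yaw":0}]' 8.5 40
python3 -m inch '[{"dp":[4.4,-2.3,0],"yaw":0},{"dp":[8.8,-4.6,0],"yaw":0},{"dp":[13.2,-6.8,0],"yaw":0},{"dp":[17.6,-9.1,0],"yaw":0},{"dp":[22,-11.4,0],"yaw":0}]'
python3 - <<'E'
from h import *
s=arm.read_state(); print(s['position'],s['tool_rot'],s['wrist_force'])
m=arm.camera_model('wrist'); save('wrist','w1.png')
for d in arm.landmark_of('canister_1_mid','wrist'):
    p=np.array(d['position'])*[640,400]; print(d['score'],p.round(1),onz(m,p,.044).round(3))
E
```

```text
clock: 0.9
position: [0.36, -0.3294, 0.2315]
tool_rot: [0.0, 0.984, 0.178, 0.0]
wrist_force: [0.7, -1.5, 0.7]
grip_width: 0.085
clock: 1.4
position: [0.5261, -0.1452, 0.2314]
tool_rot: [0.0, 0.984, 0.178, 0.0]
wrist_force: [1.0, -1.1, 0.7]
grip_width: 0.0844
[ 0.52613755 -0.14516039  0.23143974] [1.61367902e-04 9.83940693e-01 1.78495502e-01 2.08287660e-04] [ 1.03031998 -1.11333969  0.66471425]
```

View pics/w1.png

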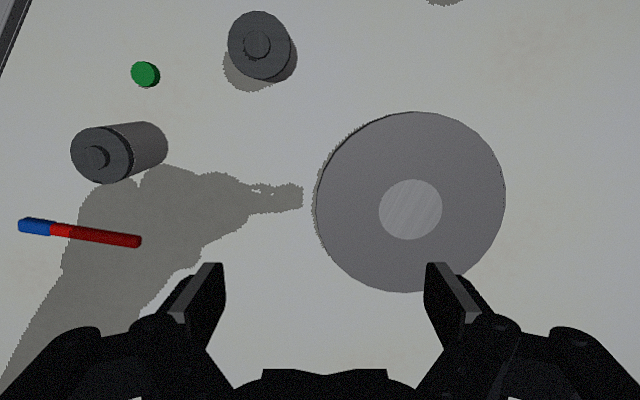

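The wrist view shows A's lid button at (257,43), B's at (95,158) and the plate centred near (410,205).

```bash
python3 - <<'E'
from h import *
s=arm.read_state(); print(s['position'],s['clock'])
m=arm.camera_model('wrist')
for n,p,z in (('A',(257,43),.088),('B',(95,158),.088),('pl',(410.5,209.5),.016),('plL',(314.5,200),.016),('plR',(506,192),.016),('plT',(420,111),.016),('plB',(405,292),.016),('cap',(145,73),.01),('pen1',(20,225),.01),('pen2',(140,241),.01)):
    print(n,onz(m,p,z).round(4))
E
```

```text
[ 0.52777511 -0.14282906  0.23035095] 1.5
A [ 0.615  -0.0552  0.088 ]
B [0.4829 0.0446 0.088 ]
pl [ 0.5196 -0.2472  0.016 ]
plL [ 0.4925 -0.145   0.016 ]
plR [ 0.5742 -0.3348  0.016 ]
plT [ 0.6179 -0.2118  0.016 ]
plB [ 0.4237 -0.2847  0.016 ]
cap [0.5544 0.0571 0.01  ]
pen1 [0.3453 0.1545 0.01  ]
pen2 [0.3736 0.0245 0.01  ]
```

```bash
python3 -m inch '[{"dp":[4,-1.9,0],"yaw":0},{"dp":[8,-3.8,0],"yaw":0},{"dp":[11.1,-5.2,2],"yaw":0},{"dp":[11.1,-5.2,5],"yaw":0},{"dp":[11.1,-5.2,9],"yaw":0}]'
python3 -m inch '[{"dp":[0,0,0.5],"yaw":0},{"dp":[0,0,1],"yaw":0},{"dp":[0,0,1],"yaw":0},{"dp":[0,0,1],"yaw":0},{"dp":[0,0,1],"yaw":0}]'
python3 - <<'E'
from h import *
s=arm.read_state(); print(s['position'],s['clock'],s['wrist_force'])
save('wrist','w2.png')
E
```

```text
clock: 2.0
position: [0.6119, -0.0587, 0.1413]
tool_rot: [0.0, 0.984, 0.179, 0.001]
wrist_force: [0.7, -0.1, -0.4]
grip_width: 0.0849
clock: 2.5
position: [0.6114, -0.0596, 0.1331]
tool_rot: [0.0, 0.984, 0.178, 0.001]
wrist_force: [-0.4, 0.2, -0.2]
grip_width: 0.0849
[ 0.6113935  -0.0596134   0.13313075] 2.5 [-0.42404736  0.15503288 -0.22984963]
```

View pics/w2.png

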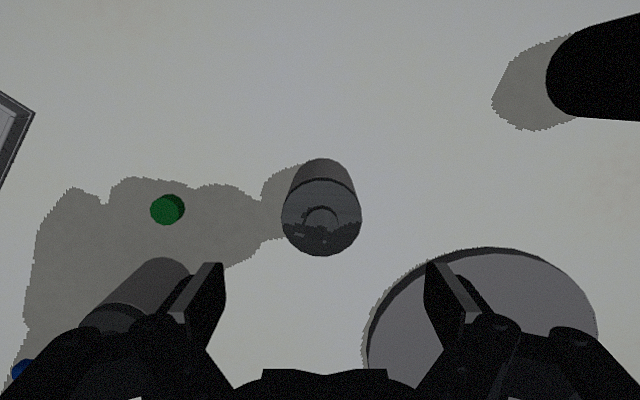

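```bash
python3 - <<'E'
from h import *
s=arm.read_state(); m=arm.camera_model('wrist')
P=onz(m,(321,217),.088);print(P)
d=P-s['position'];print(s['position'],'tool',d[0]*.936+d[1]*.351, .351*d[0]-.936*d[1])
# lid rim ellipse centre
print(onz(m,(321,217),.080))
E
```

```text
[ 0.6176338  -0.05548326  0.088     ]
[ 0.6112768  -0.0595529   0.13277458] tool 0.007378597664424754 -0.0015778739075585201
[ 0.61494187 -0.05641494  0.08      ]
```

```bash
python3 -m inch '[{"dp":[0.5,-0.2,1],"yaw":0},{"dp":[0.5,-0.2,4],"yaw":0},{"dp":[0.5,-0.2,7],"yaw":0},{"dp":[0.5,-0.2,9.5],"yaw":0},{"dp":[0.5,-0.2,10.2],"yaw":0}]'
python3 -m inch '[{"dp":[0,0,0],"yaw":0},{"dp":[0,0,0],"yaw":0},{"dp":[0,0,0],"yaw":0},{"dp":[0,0,0],"yaw":0},{"dp":[0,0,0],"yaw":0}]' 3.5 40
python3 - <<'E'
from h import *
s=arm.read_state(); print(s['position'],s['clock'],s['wrist_force'],s['grip_width'])
save('side','s2.png')
E
```

```text
clock: 3.05
position: [0.613, -0.0553, 0.0256]
tool_rot: [-0.001, 0.984, 0.178, -0.002]
wrist_force: [-0.3, -0.1, 0.1]
grip_width: 0.0851
clock: 3.55
position: [0.6158, -0.0558, 0.0311]
tool_rot: [0.0, 0.984, 0.178, 0.002]
wrist_force: [1.0, 0.1, 5.9]
grip_width: 0.0486
[ 0.61583225 -0.05584023  0.03112265] 3.55 [0.95098366 0.14606028 5.92841159] 0.04864206861236368
```

View pics/s2.png

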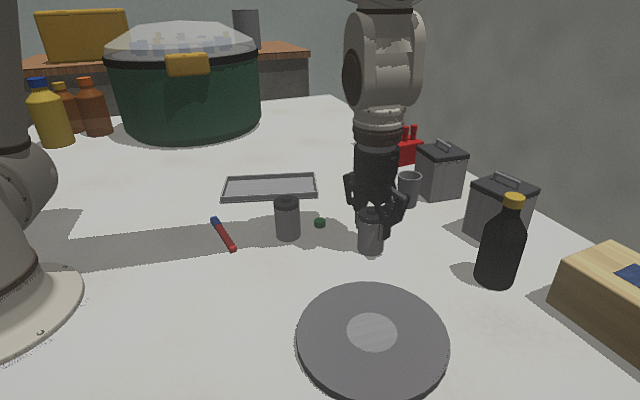

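It is gripped (opening 49 mm) and upright. Next I lift it to weigh it.

```bash
python3 -m inch '[{"dp":[0,0,-1],"yaw":0},{"dp":[0,0,-3],"yaw":0},{"dp":[0,0,-5],"yaw":0},{"dp":[0,0,-6],"yaw":0},{"dp":[0,0,-6],"yaw":0}]' - 50
python3 -m inch '[{"dp":[0,0,0],"yaw":0},{"dp":[0,0,0],"yaw":0},{"dp":[0,0,0],"yaw":0},{"dp":[0,0,0],"yaw":0},{"dp":[0,0,0],"yaw":0}]'
python3 - <<'E'
from h import *
for i in range(4):
  s=arm.read_state(); print(s['position'],s['clock'],s['wrist_force'],s['ft_torque'],s['grip_width']);arm.read_camera('side') if i else save('side','s3.png')
E
```

```text
clock: 4.1
position: [0.6155, -0.0557, 0.0912]
tool_rot: [0.0, 0.984, 0.178, 0.001]
wrist_force: [-0.4, -0.5, -1.4]
grip_width: 0.0487
clock: 4.6
position: [0.6145, -0.0557, 0.0889]
tool_rot: [-0.0, 0.984, 0.178, -0.0]
wrist_force: [-0.5, -0.6, -0.4]
grip_width: 0.0486
[ 0.61454867 -0.05567524  0.08889061] 4.6 [-0.50194591 -0.64544743 -0.35292965] [-0.01578197 -0.01357911 -0.0272818 ] 0.04860071127019188
[ 0.61460443 -0.05565864  0.08902115] 4.65 [-0.11741387  0.40403305 -0.35012175] [ 0.00404586 -0.03399774  0.01242353] 0.048549344062902594
[ 0.61465884 -0.05568519  0.08911928] 4.7 [ 0.29380406 -0.37270688 -1.31815298] [ 0.02457166 -0.03428574 -0.01657082] 0.048498780972359316
[ 0.61467802 -0.05570393  0.08920474] 4.75 [ 0.9761707  -0.4998217  -0.93396314] [-0.0540769   0.02411278 -0.03625318] 0.04874026932500621
```

View pics/s3.png

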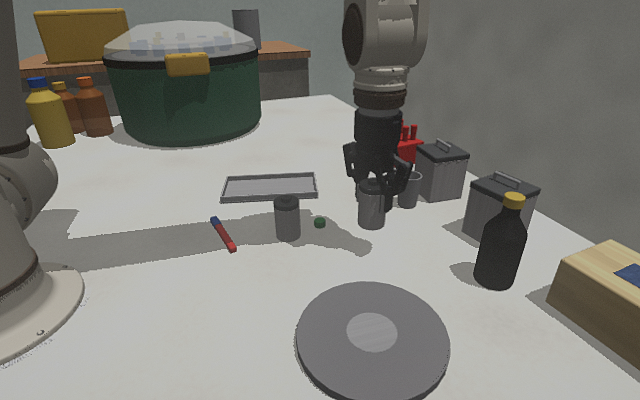

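A reads about -1 N, so it is empty and goes in the tray. I raise it and carry it over, viewing the tray on the way.

```bash
python3 -m inch '[{"dp":[0,0,-3],"yaw":0},{"dp":[0.5,-3,-6],"yaw":0},{"dp":[1,-7,-6],"yaw":0},{"dp":[1,-11,-6],"yaw":0},{"dp":[1,-14,-6],"yaw":0}]' 
python3 -m inch '[{"dp":[0,-1,0],"yaw":0},{"dp":[0,-1,0],"yaw":0},{"dp":[0,-1,0],"yaw":0},{"dp":[0,-1,0],"yaw":0},{"dp":[0,-1,0],"yaw":0}]' 
python3 - <<'E'
from h import *
for i in range(2):
  s=arm.read_state(); print(s['position'],s['clock'],s['wrist_force'],s['grip_width']);save('wrist','w3.png')
m=arm.camera_model('wrist'); import json; json.dump({k:np.array(v).tolist() for k,v in m.items()},open('w3.json','w'))
E
```

```text
clock: 5.3
position: [0.5743, 0.0807, 0.1497]
tool_rot: [-0.0, 0.984, 0.179, 0.0]
wrist_force: [0.0, 0.8, -1.0]
grip_width: 0.0483
clock: 5.8
position: [0.5717, 0.0872, 0.1491]
tool_rot: [0.0, 0.984, 0.178, -0.0]
wrist_force: [0.2, -0.7, -1.5]
grip_width: 0.0484
[0.57171499 0.08720876 0.14912696] 5.8 [ 0.22712169 -0.69345214 -1.50100951] 0.048364116383994175
[0.5716675  0.08733446 0.14911492] 5.85 [-0.63933299  0.33761687 -1.77391478] 0.048183646469637575
```

View pics/w3.png

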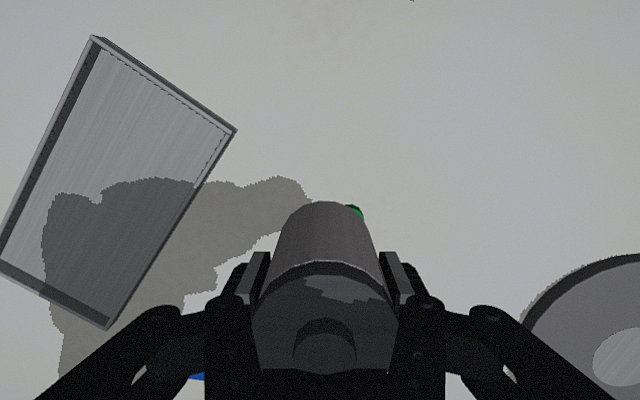

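The tray's rim corners are at (94,36), (236,130) and (108,328). The fourth is just out of the picture.

```bash
python3 - <<'E'
from h import *
import json; m=json.load(open('w3.json'))
a,b,c=[onz(m,p,.018) for p in ((94,36),(236,130),(108,329))]
print(a,b,c,'len',np.linalg.norm(b-c),'wid',np.linalg.norm(a-b)); ctr=(a+c)/2
ax=(b-c)/np.linalg.norm(b-c); print(ctr,ax,np.degrees(np.arctan2(ax[1],ax[0])))
s=arm.read_state()
R=np.array([[.936,.351],[.351,-.936]])
for sg in(1,-1):
    t=ctr+sg*.05*ax; print(t, 'tool', R@(t-s['position'])[:2]*100)
E
```

```text
[0.62177876 0.28365757 0.018     ] [0.59324849 0.16900309 0.018     ] [0.37402992 0.23047856 0.018     ] len 0.22767524496681452 wid 0.1181508677528296
[0.49790434 0.25706807 0.018     ] [ 0.96285644 -0.27001385  0.        ] -15.665090854814578
[0.54604716 0.24356737 0.018     ] tool [  3.08486067 -15.50996053]
[0.44976152 0.27056876 0.018     ] tool [ -4.97972699 -21.41691624]
```

```bash
python3 -m inch '[{"dp":[0.8,-4,0],"yaw":0},{"dp":[1.6,-8,0],"yaw":0},{"dp":[2.4,-12,0],"yaw":0},{"dp":[3,-14.5,0],"yaw":0},{"dp":[3.1,-15.5,0],"yaw":0}]' 
python3 -m inch '[{"dp":[0,0,2],"yaw":0},{"dp":[0,0,5],"yaw":0},{"dp":[0,0,8],"yaw":0},{"dp":[0,0,9.5],"yaw":0},{"dp":[0,0,10.5],"yaw":0}]' 
python3 -m inch '[{"dp":[0,0,0],"yaw":0},{"dp":[0,0,0.1],"yaw":0},{"dp":[0,0,0.2],"yaw":0},{"dp":[0,0,0.4],"yaw":0},{"dp":[0,0,0.4],"yaw":0}]' 
python3 - <<'E'
from h import *
s=arm.read_state(); print(s['position'],s['clock'],s['wrist_force'],s['grip_width']);save('side','s4.png')
E
```

```text
clock: 6.4
position: [0.5524, 0.2297, 0.149]
tool_rot: [-0.006, 0.981, 0.193, -0.001]
wrist_force: [-0.7, -0.2, -1.2]
grip_width: 0.0486
clock: 6.9
position: [0.5519, 0.2283, 0.0431]
tool_rot: [-0.006, 0.981, 0.192, -0.002]
wrist_force: [0.2, -1.2, -0.7]
grip_width: 0.0485
clock: 7.4
position: [0.5522, 0.2296, 0.0406]
tool_rot: [-0.006, 0.981, 0.193, -0.001]
wrist_force: [0.1, -0.0, -1.4]
grip_width: 0.0484
[0.55215817 0.22955482 0.04061432] 7.4 [ 0.12524119 -0.00160884 -1.43367783] 0.048353234568651225
```

View pics/s4.png

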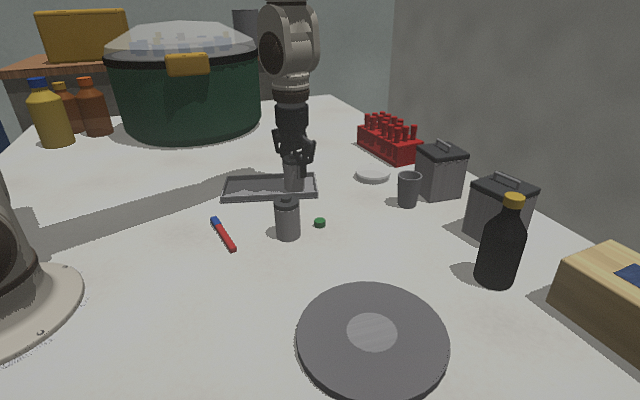

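The pose stopped short (y 0.230 against 0.244) and the tool turned, so the last joint is probably at its limit.

```bash
python3 - <<'E'
from h import *
s=arm.read_state(); print(s['joint_positions'],s['tool_rot'])
R=np.array([[.936,.351],[.351,-.936]])
import scipy.spatial.transform as T
q=s['tool_rot'];M=T.Rotation.from_quat([q[1],q[2],q[3],q[0]]).as_matrix();print(M.round(3))
d=np.array([.546,.2436,0])-s['position'];print((M.T@d*100).round(2))
E
```

```text
[ 0.38773492  0.21017253 -0.05476048  1.30567209  0.01306538  3.14112152] [-0.00642896  0.98120002  0.19288298 -0.00116322]
[[ 0.926  0.378 -0.005]
 [ 0.379 -0.926  0.012]
 [ 0.    -0.013 -1.   ]]
[-0.03 -1.48  4.08]
```

```bash
python3 -m inch '[{"dp":[0,0,-1.5],"yaw":-6},{"dp":[0,0,-2],"yaw":-12},{"dp":[0,0,-2],"yaw":-18},{"dp":[0,0,-2],"yaw":-24},{"dp":[0,0,-2],"yaw":-24}]' 
python3 - <<'E'
from h import *
s=arm.read_state(); print(s['joint_positions'],s['tool_rot'],s['position'])
import scipy.spatial.transform as T
q=s['tool_rot'];M=T.Rotation.from_quat([q[1],q[2],q[3],q[0]]).as_matrix();print(M.round(3))
d=np.array([.546,.2436,.035])-s['position'];print((M.T@d*100).round(2))
E
```

```text
clock: 7.95
position: [0.5522, 0.2293, 0.0605]
tool_rot: [-0.007, 0.919, 0.393, 0.0]
wrist_force: [0.3, 0.6, -1.6]
grip_width: 0.0486
[ 0.38732564  0.20184749 -0.025475    1.34332708  0.01309251  2.72029732] [-6.54401877e-03  9.19353969e-01  3.93376946e-01  1.84548010e-04] [0.55217504 0.2292797  0.06054497]
[[ 0.691  0.723 -0.005]
 [ 0.723 -0.69   0.012]
 [ 0.005 -0.012 -1.   ]]
[ 0.6  -1.4   2.57]
```

```bash
python3 -m inch '[{"dp":[0.6,-1.4,0],"yaw":0},{"dp":[0.6,-1.4,1],"yaw":0},{"dp":[0.6,-1.4,2],"yaw":0},{"dp":[0.6,-1.4,2.4],"yaw":0},{"dp":[0.6,-1.4,2.4],"yaw":0}]' 
python3 -m inch '[{"dp":[0,0,0],"yaw":0},{"dp":[0,0,0.1],"yaw":0},{"dp":[0,0,0.2],"yaw":0},{"dp":[0,0,0.2],"yaw":0},{"dp":[0,0,0.2],"yaw":0}]' 
python3 - <<'E'
from h import *
s=arm.read_state(); print(s['position'],s['clock'],s['wrist_force'],s['grip_width']);save('side','s5.png')
E
```

```text
clock: 8.45
position: [0.5456, 0.2434, 0.0358]
tool_rot: [-0.007, 0.92, 0.392, -0.0]
wrist_force: [-0.4, -0.7, -0.9]
grip_width: 0.0487
clock: 8.95
position: [0.5461, 0.2435, 0.0353]
tool_rot: [-0.007, 0.92, 0.392, 0.0]
wrist_force: [-2.3, -1.2, 5.0]
grip_width: 0.0484
[0.54613339 0.24345754 0.03531641] 8.95 [-2.34237235 -1.15271297  4.95879902] 0.04842767061399691
```

View pics/s5.png

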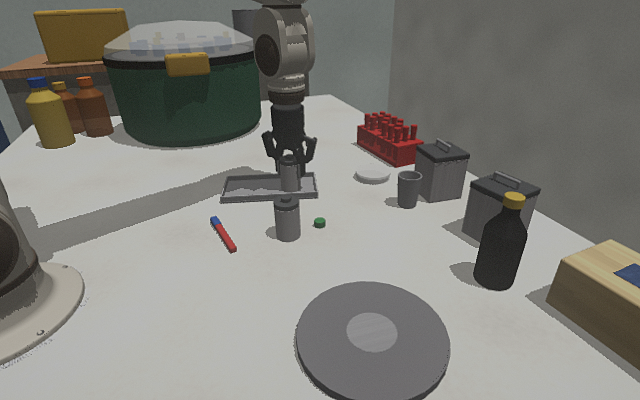

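The wrist force rose to +5 N at the tray floor, so it has landed. I release it, then rise straight up.

```bash
python3 -m inch '[{"dp":[0,0,-0.1],"yaw":0},{"dp":[0,0,-0.1],"yaw":0},{"dp":[0,0,-0.1],"yaw":0},{"dp":[0,0,-0.1],"yaw":0},{"dp":[0,0,-0.2],"yaw":0}]' 8.5
python3 -m inch '[{"dp":[0,0,-2],"yaw":0},{"dp":[0,0,-5],"yaw":0},{"dp":[0,0,-9],"yaw":0},{"dp":[0,0,-12],"yaw":0},{"dp":[0,0,-12],"yaw":0}]'
python3 - <<'E'
from h import *
s=arm.read_state(); print(s['position'],s['clock'],s['wrist_force'],s['grip_width']);m=arm.camera_model('wrist');save('wrist','w6.png')
import scipy.spatial.transform as T
q=s['tool_rot'];M=T.Rotation.from_quat([q[1],q[2],q[3],q[0]]).as_matrix();print(M.round(3))
d=np.array([.483,.045,.035])-s['position'];print((M.T@d*100).round(2))
E
```

```text
clock: 9.5
position: [0.5459, 0.2434, 0.0362]
tool_rot: [-0.007, 0.92, 0.393, -0.0]
wrist_force: [0.8, 0.1, -0.6]
grip_width: 0.0852
clock: 10.0
position: [0.5483, 0.2427, 0.1616]
tool_rot: [-0.007, 0.92, 0.393, 0.004]
wrist_force: [0.6, 0.9, 0.5]
grip_width: 0.0853
[0.54832504 0.24273694 0.16160127] 10.0 [0.59646538 0.9256477  0.4673579 ] 0.08529842573675436
[[ 0.692  0.722  0.002]
 [ 0.722 -0.692  0.015]
 [ 0.012 -0.009 -1.   ]]
[-18.95   9.07  12.35]
```

View pics/w6.png

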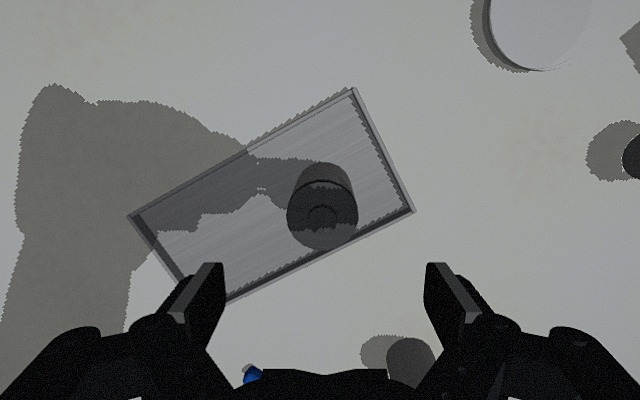

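A stands upright in the tray at about (322,205). On to B.

```bash
python3 -m inch '[{"dp":[-4,2,0],"yaw":0},{"dp":[-8.5,4,0],"yaw":0},{"dp":[-13,6,0],"yaw":0},{"dp":[-17,8,0],"yaw":0},{"dp":[-18.9,9.1,0],"yaw":0}]'
python3 -m inch '[{"dp":[0,0,1],"yaw":0},{"dp":[0,0,2],"yaw":0},{"dp":[0,0,2],"yaw":0},{"dp":[0,0,2],"yaw":0},{"dp":[0,0,2],"yaw":0}]'
python3 - <<'E'
from h import *
s=arm.read_state(); print(s['position'],s['clock'],s['wrist_force'],s['grip_width']);m=arm.camera_model('wrist');save('wrist','w7.png')
import scipy.spatial.transform as T
q=s['tool_rot'];M=T.Rotation.from_quat([q[1],q[2],q[3],q[0]]).as_matrix();print(M.round(3))
d=np.array([.483,.045,.031])-s['position'];print((M.T@d*100).round(2))
print('B pix',proj(m,[.483,.045,.088]),proj(m,[.483,.045,.08]))
E
```

```text
clock: 10.55
position: [0.4799, 0.0401, 0.1533]
tool_rot: [-0.007, 0.92, 0.392, -0.001]
wrist_force: [0.8, -0.8, 0.5]
grip_width: 0.0849
clock: 11.05
position: [0.4817, 0.0436, 0.1344]
tool_rot: [-0.007, 0.919, 0.393, -0.0]
wrist_force: [0.3, 0.1, -0.2]
grip_width: 0.0852
[0.48169581 0.04359899 0.13435716] 11.05 [ 0.29452777  0.05938263 -0.22244677] 0.085212493936584
[[ 0.691  0.723 -0.005]
 [ 0.723 -0.691  0.012]
 [ 0.005 -0.012 -1.   ]]
[ 0.14  0.12 10.34]
B pix [325.56427643 224.95274031] [325.67150161 220.29863785]
```

View pics/w7.png

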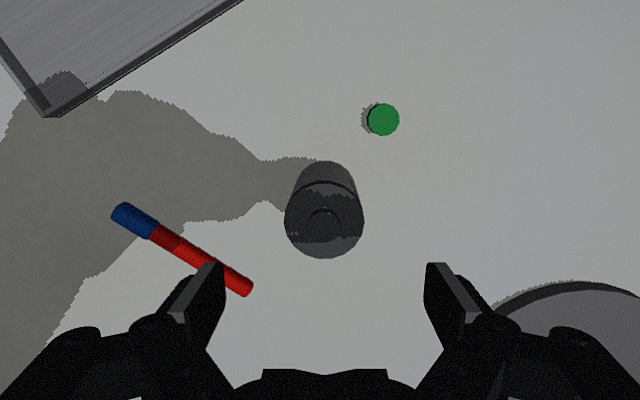

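The lid button is where I predicted. I descend and grip.

```bash
python3 -m inch '[{"dp":[0.1,0.1,1],"yaw":0},{"dp":[0.1,0.1,4],"yaw":0},{"dp":[0.1,0.1,7],"yaw":0},{"dp":[0.1,0.1,9.5],"yaw":0},{"dp":[0.1,0.1,10.2],"yaw":0}]'
python3 -m inch '[{"dp":[0,0,0],"yaw":0},{"dp":[0,0,0],"yaw":0},{"dp":[0,0,0],"yaw":0},{"dp":[0,0,0],"yaw":0},{"dp":[0,0,0],"yaw":0}]' 3.5 60
python3 - <<'E'
from h import *
s=arm.read_state(); print(s['position'],s['clock'],s['wrist_force'],s['grip_width'])
save('side','s7.png')
E
```

```text
clock: 11.6
position: [0.4807, 0.0441, 0.0293]
tool_rot: [-0.007, 0.92, 0.393, -0.002]
wrist_force: [-0.0, 0.2, 0.2]
grip_width: 0.0852
clock: 12.1
position: [0.4835, 0.0442, 0.0342]
tool_rot: [-0.006, 0.92, 0.393, 0.001]
wrist_force: [-0.8, 0.1, 6.3]
grip_width: 0.0494
[0.4834955  0.04423639 0.03417636] 12.1 [-0.78964285  0.11701558  6.32285469] 0.049439216585931145
```

View pics/s7.png

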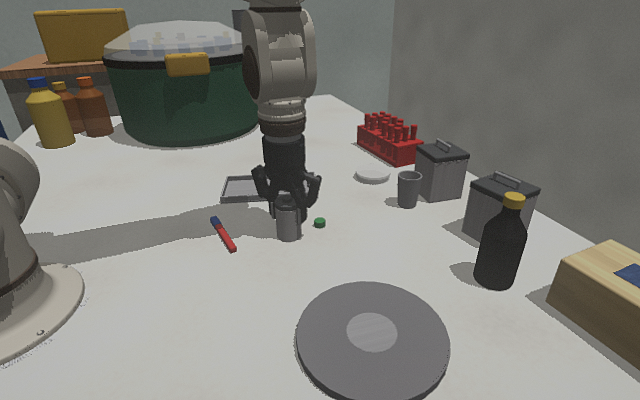

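```bash
python3 -m inch '[{"dp":[0,0,-1],"yaw":0},{"dp":[0,0,-3],"yaw":0},{"dp":[0,0,-5],"yaw":0},{"dp":[0,0,-6],"yaw":0},{"dp":[0,0,-6],"yaw":0}]' 
python3 -m inch '[{"dp":[0,0,0],"yaw":0},{"dp":[0,0,0],"yaw":0},{"dp":[0,0,0],"yaw":0},{"dp":[0,0,0],"yaw":0},{"dp":[0,0,0],"yaw":0}]'
python3 - <<'E'
from h import *
for i in range(4):
  s=arm.read_state(); print(s['position'],s['clock'],s['wrist_force'],s['grip_width']);arm.read_camera('side') if i else save('side','s8.png')
E
```

```text
clock: 12.65
position: [0.4837, 0.0434, 0.0942]
tool_rot: [-0.006, 0.92, 0.393, 0.001]
wrist_force: [-0.0, 0.5, -2.4]
grip_width: 0.0492
clock: 13.15
position: [0.4826, 0.0434, 0.0921]
tool_rot: [-0.007, 0.92, 0.393, -0.0]
wrist_force: [0.4, 0.4, -1.2]
grip_width: 0.0495
[0.48257355 0.04336101 0.09207271] 13.15 [ 0.4256193   0.37271784 -1.20462653] 0.049501310504443945
[0.48260295 0.04338525 0.09218951] 13.2 [-0.74172536  0.60380819 -2.09715136] 0.04950600945493818
[0.48266159 0.04337772 0.09225994] 13.25 [ 0.53872338  0.67792821 -0.79968036] 0.049470224390178376
[0.48271197 0.04337822 0.09234626] 13.3 [-1.37157864  0.162216   -2.17202094] 0.049172957007870215
```

View pics/s8.png

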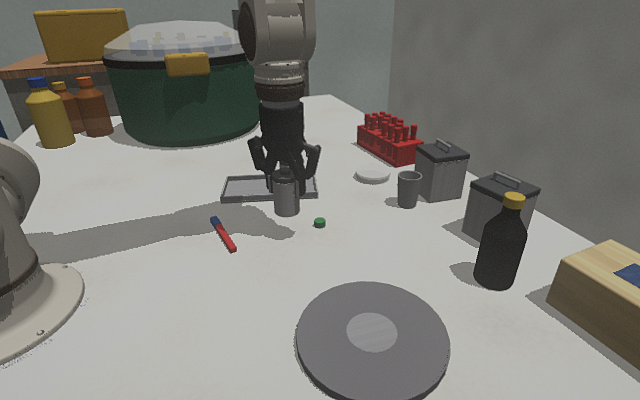

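B reads about -1.6 N while clearly off the table, so it is empty too. It goes in the near half of the tray.

```bash
python3 -m inch '[{"dp":[0,0,-2.5],"yaw":0},{"dp":[2,-2.5,-5],"yaw":0},{"dp":[5,-6,-5],"yaw":0},{"dp":[8,-10,-5],"yaw":0},{"dp":[11,-14,-5],"yaw":0}]'
python3 -m inch '[{"dp":[3.1,-4,0],"yaw":0},{"dp":[3.1,-4,0],"yaw":0},{"dp":[3.1,-4,1],"yaw":0},{"dp":[3.1,-4,1],"yaw":0},{"dp":[3.1,-4,1],"yaw":0}]'
python3 - <<'E'
from h import *
s=arm.read_state(); print(s['position'],s['joint_positions'][5],s['clock'],s['wrist_force'],s['grip_width']);m=arm.camera_model('wrist');save('wrist','w9.png')
import scipy.spatial.transform as T
q=s['tool_rot'];M=T.Rotation.from_quat([q[1],q[2],q[3],q[0]]).as_matrix();print(M.round(3))
d=np.array([.450,.2706,.038])-s['position'];print((M.T@d*100).round(2))
E
```

```text
clock: 13.85
position: [0.4577, 0.2206, 0.1451]
tool_rot: [-0.007, 0.92, 0.392, 0.0]
wrist_force: [0.2, 0.4, -1.6]
grip_width: 0.0496
clock: 14.35
position: [0.4505, 0.2679, 0.1348]
tool_rot: [-0.006, 0.92, 0.392, -0.0]
wrist_force: [0.3, 0.3, -1.6]
grip_width: 0.0495
[0.4505317  0.26793598 0.13479927] 2.8658357868904534 14.35 [ 0.30055221  0.26543548 -1.63976917] 0.04948019919524387
[[ 0.693  0.721 -0.006]
 [ 0.721 -0.693  0.011]
 [ 0.004 -0.012 -1.   ]]
[ 0.11 -0.11  9.68]
```

View pics/w9.png

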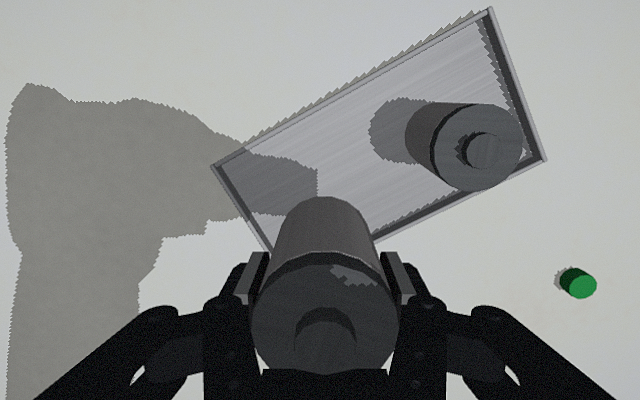

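```bash
python3 -m inch '[{"dp":[0.1,-0.1,2],"yaw":0},{"dp":[0.1,-0.1,5],"yaw":0},{"dp":[0.1,-0.1,8],"yaw":0},{"dp":[0.1,-0.1,9.1],"yaw":0},{"dp":[0.1,-0.1,9.3],"yaw":0}]'
python3 -m inch '[{"dp":[0,0,0],"yaw":0},{"dp":[0,0,0.1],"yaw":0},{"dp":[0,0,0.2],"yaw":0},{"dp":[0,0,0.3],"yaw":0},{"dp":[0,0,0.3],"yaw":0}]'
python3 - <<'E'
from h import *
s=arm.read_state(); print(s['position'],s['clock'],s['wrist_force'],s['grip_width']);save('side','s10.png')
E
```

```text
clock: 14.9
position: [0.4496, 0.2707, 0.0414]
tool_rot: [-0.006, 0.92, 0.392, -0.001]
wrist_force: [-0.9, 0.1, -0.1]
grip_width: 0.0495
clock: 15.4
position: [0.45, 0.2719, 0.0396]
tool_rot: [-0.007, 0.92, 0.393, 0.0]
wrist_force: [-0.6, 0.4, -1.1]
grip_width: 0.0496
[0.45004174 0.27186279 0.0395668 ] 15.4 [-0.60831437  0.38767547 -1.11373007] 0.04960654923102005
```

View pics/s10.png

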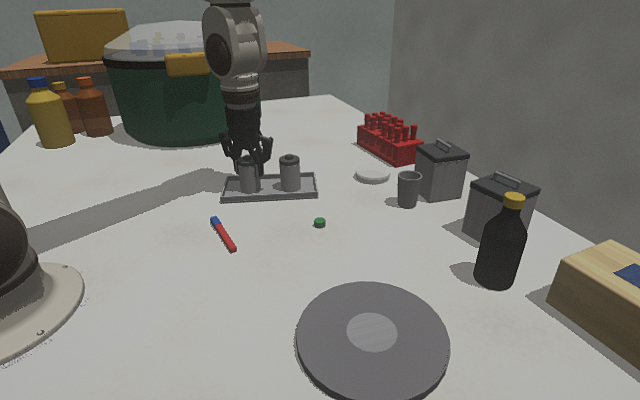

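Not quite touching yet, so I ease it down a little more.

```bash
python3 -m inch '[{"dp":[0,0,0.1],"yaw":0},{"dp":[0,0,0.2],"yaw":0},{"dp":[0,0,0.2],"yaw":0},{"dp":[0,0,0.2],"yaw":0},{"dp":[0,0,0.2],"yaw":0}]'
```

```text
clock: 15.95
position: [0.4501, 0.272, 0.0382]
tool_rot: [-0.007, 0.92, 0.393, 0.0]
wrist_force: [-2.9, -1.1, 6.7]
grip_width: 0.0496
```

```bash
python3 -m inch '[{"dp":[0,0,-0.1],"yaw":0},{"dp":[0,0,-0.1],"yaw":0},{"dp":[0,0,-0.1],"yaw":0},{"dp":[0,0,-0.1],"yaw":0},{"dp":[0,0,-0.2],"yaw":0}]' 8.5
python3 -m inch '[{"dp":[0,0,-2],"yaw":0},{"dp":[0,0,-5],"yaw":0},{"dp":[0,0,-9],"yaw":0},{"dp":[0,0,-13],"yaw":0},{"dp":[0,0,-15],"yaw":0}]'
python3 -m inch '[{"dp":[-3,0,0],"yaw":0},{"dp":[-6,0,0],"yaw":0},{"dp":[-6,0,0],"yaw":0},{"dp":[-6,0,0],"yaw":0},{"dp":[-6,0,0],"yaw":0}]'
python3 - <<'E'
from h import *
s=arm.read_state(); print(s['position'],s['clock'],s['wrist_force'],s['grip_width']);m=arm.camera_model('wrist');save('wrist','w11.png');save('side','s11.png')
ax=np.array([.963,-.27]);ay=np.array([.27,.963])
for d in arm.landmark_of('canister_1_mid','wrist')[:2]:
    p=np.array(d['position'])*[640,400]; X=onz(m,p,.048); e=X[:2]-[.498,.257]; print(d['score'],p.round(1),X.round(3),'tray xy',(ax@e).round(4),(ay@e).round(4))
E
```

```text
clock: 16.45
position: [0.4498, 0.2717, 0.0391]
tool_rot: [-0.007, 0.92, 0.393, -0.0]
wrist_force: [0.1, -0.3, -0.7]
grip_width: 0.085
clock: 16.95
position: [0.4514, 0.2703, 0.1931]
tool_rot: [-0.007, 0.92, 0.393, 0.002]
wrist_force: [0.9, 0.3, 0.2]
grip_width: 0.0853
clock: 17.45
position: [0.4096, 0.227, 0.189]
tool_rot: [-0.007, 0.92, 0.393, 0.0]
wrist_force: [0.7, -0.1, 0.4]
grip_width: 0.085
[0.40961089 0.22698022 0.18900038] 17.45 [ 0.67855571 -0.10993244  0.35868633] 0.08500692522724827
```

View pics/w11.png

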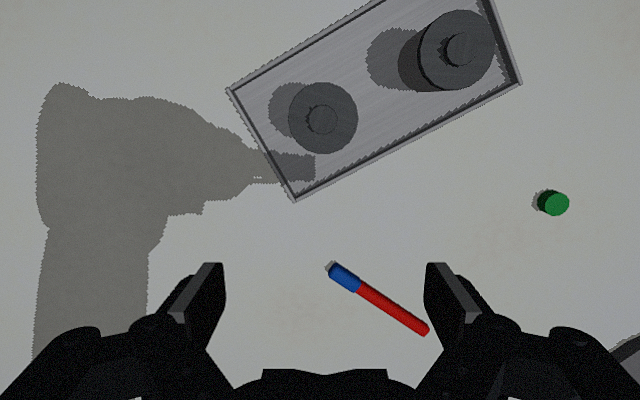

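View pics/s11.png

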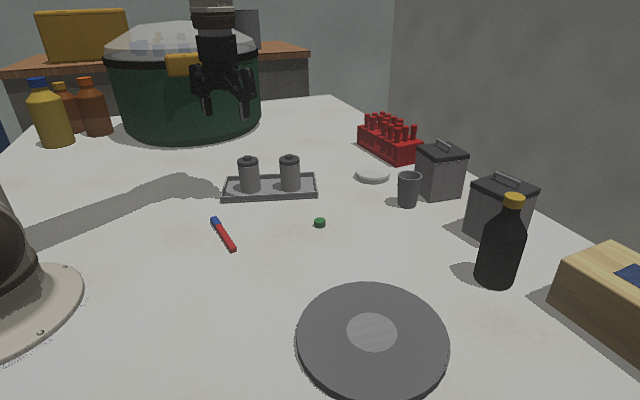

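Both stand upright in the tray, with lid buttons at (322,119) and (461,50) in the wrist view. I check their positions numerically before handing in.

```bash
python3 - <<'E'
from h import *
m=arm.camera_model('wrist')
a,b,c=[onz(m,p,.018) for p in((228,90),(295,201),(521,83))]
ax=(c-b)/np.linalg.norm(c-b); ctr=(a+c)/2; ay=np.array([-ax[1],ax[0],0]); print(ctr,ax)
for p in((322,119),(461,50)):
    e=onz(m,p,.092)-ctr; print(ax@e,ay@e)
s=arm.read_state();print(s['joint_vel'].round(3),s['wrist_force'])
E
```

```text
[0.49566913 0.2588342  0.018     ] [ 0.96402852 -0.26579882  0.        ]
-0.048792817285662905 0.00028649596723097294
0.049903065443601125 -0.004271819697451396
[ 0.001  0.001 -0.002  0.002 -0.    -0.   ] [0.16930885 0.10993097 0.70176843]
```

```bash
python3 -c "
from workcell import arm
print(arm.hand_in())"
```

```text
the job is handed in; nothing more can be done
None
```

I lifted both canisters and both felt empty, so both now stand in the steel tray and the job is handed in. The wrist force was about 1.0 N for the first and 1.6 N for the second. A loaded one would give at least 5.4 N.

- **Position:** from the last wrist picture, they sit at about (+50, -4) mm and (-49, 0) mm from the tray centre, well inside the limits of 100 mm along and 45 mm across.
- **State:** both look upright in the side and wrist views. The gripper was open, clear of everything and still, about 17.5 s into the 51 s allowed.

**What went wrong or disagreed:**
- **Joint limit:** on the first placing the last joint reached its limit and the arm stopped about 15 mm short. I fixed this by turning the gripper before setting the canister down.
- **Trained network:** in the last wrist picture it did not report the canisters. The final positions come from lid-button pixels I read off the picture by eye, turned into positions with the camera calibration.

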